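Index the swivel wash tray to its next hole

ROBOT

A 6-joint arm with a two-finger parallel gripper is mounted at the origin on the work surface. World frame = base frame: x ahead of the robot, y to its left, z up, the work surface at z = 0. Lengths are in m, angles in rad, forces in N, time in s.
With the tool pointing down it reaches from about 0.375 to 0.925 m from the base axis. Payload 5.7 kg.
Tool frame: the origin (TCP) lies between the finger pads; the fingertips stand 14 mm ahead of it and the grasp point (between the pads) lies 5 mm behind it (bot.tip_reach is the distance from the TCP to the fingertips, in m); z points along the fingers, y is the direction in which the jaws open and shut (so a half turn about z gives the same grasp; the last joint's range is limited). The gripper opens to 88 mm and grips with 3 to 60 N. Pads are 20 mm wide; open, the fingers measure 115 mm over their backs; the gripper's body (75 mm by 178 mm) begins 61 mm behind the grasp point.
Start: joints at [1.091, 0.359, 1.51, -0, 1.272, -0.115], TCP at [0.214, 0.56, 0.237] pointing down, gripper open.
Joint ranges: [-2.97, 2.97], [-1.01, 2.36], [0.21, 2.38], [-0.96, 4.11], [0.2, 2.71], [-2.98, 2.98]. Speed limits (rad/s): [2.39, 2.39, 3.14, 3.14, 3.14, 3.14].

INTERFACE

Orientations are given as a rotation vector (axis times angle).
In Python, from workcell import bot gives the robot as it stands.
- The arm moves only by the tool arm_command, never from a script. Its argument "commands" is a list that holds one entry, the list of rows, each a list of 4 numbers: the shift along the tool's x, y, z in cm, then the turn about the tool's z in degrees. A call has 1 to 20 rows; each row is the pose to reach, as a shift and turn from the pose measured when the call began, along the tool's axes at that moment; what a row does not reach only later rows make up. A row lasts 1/8 s, in which the tool goes at most 62.5 mm and 10.7 degrees, less where a joint would pass 70% of its speed; a pose out of reach is approached as far as the arm can. A call with a gripper value outside its range is refused whole. "grip" is the finger opening in cm, from 0 to 8.78, set as the call begins (left out, the last holds). The fingers move at their own pace and stop on an object; the grip force is fixed at half the most. Time passes only in rows, so rows that repeat a pose let the fingers close. It gives the time, the measured TCP pose, the force and the opening at its end, in the units of the state.
- bot.get_state(): the state, without advancing time (a new reading comes with each control period).
- bot.capture(name): name is "side" or "top"; returns a dict with "img" (420x560x3 uint8, blue, green, red), "mtx" (3x3 intrinsics, pixels), "dist_coeffs" ([k1, k2, p1, p2, k3] as OpenCV has them; the pictures are not rectified), "eye" and "orientation" of the camera in the world. Camera axes: x right, y down, z forward; pixel columns grow to the right and rows downward; lengths in m; the calibration is good to about 2 mm. A picture is of the moment at which its call begins. There is no depth.
- bot.sign_off(): hands the job in, once; it reports no verdict.
Trained networks look in the newest picture that a camera, given by its name, has taken for a name from the list of things; names that differ only in an ending like _2 or _b are one class to them, and where a whole thing is asked for, a point or a joint stands for the part that bears it (a point fixed in the world has none). Each returns a list of dicts, best first, with "confidence" (0 to 1); they miss things now and then, are a little off and sometimes report something else, mostly with a low value. They report only what shows in the picture. A call takes as long as a camera call. They do not tell look-alikes from the thing itself.
- bot.find_in(thing, camera): "box" ([left, top, right, bottom] in pixels, round what is visible of it).
- bot.outline_of(thing, camera): "pixels" (420x560 bool, what is visible of it) and "box" ([left, top, right, bottom] in pixels, round what is visible of it).
- bot.pinpoint(thing, camera): "centre" ([column, row] in pixels: a listed point, or the origin of a listed thing).
The state is a dict: "time": time; "joint_pos": joint angles; "joint_velocities": joint speeds; "effort": joint torques, N m; "tcp_pos": TCP position; "tool_rot": TCP orientation; "contact_force": force on the tool from outside, world axes, zero at the start; "wrist_torque": the same for the moment, N m; "gripper_width": finger opening in m.
Only numpy, scipy, OpenCV 4.12 (cv2) and the standard library are available. Lean on these libraries where they do the work, as an engineer would, in place of code of your own. Each camera call takes 0.05 s, during which the arm holds its last target.

TASK

The swivelling wash tray is locked by a spring plunger in its home hole. Draw the plunger up by its black knob, swing the tray counter-clockwise (seen from above) on to the next hole, the one in the dark shiftable catch plate, and let the plunger spring fully home there so that the tray is locked. Feel for the hole gently, never jamming the pin hard against the plates, keep the cup upright and the soap flat on the tray, and leave the brush beside it where it lies.

Things in the scene. Friction and masses are not known exactly. Their poses are not given: they have to be found in the camera images.
- swivel: Fixed swivel base: plywood disc 290 mm across, 12 mm thick, with a flat index ring (92 to 138 mm from the centre) whose top is 24 mm above the bench. Origin on the vertical pivot at bench level; x axis points from the pivot through the home hole. A dark steel catch plate lies in the ring, flush with it; between the two holes the ring is plain and level.
- home_hole (a point): Mouth of the home hole, a square hole 13 mm wide and 12 mm deep centred 115 mm from the pivot, 24 mm above the bench. The next hole, of the same size and also 115 mm from the pivot, is in the dark catch plate; that plate is shiftable, so its hole lies anywhere from 36 to 54 degrees counter-clockwise (from above) of home: it must be felt or seen.
- stage (a joint): Turn of the tray about the pivot, rad, 0 = home hole, growing counter-clockwise seen from above, from -0.12 to 1.45 (end stop). Light bearing friction, about 0.05 N m; it stays where it is left.
- plunger (a joint): Lift of the plunger, m: 0 = pin fully home in a hole, 0.010 = tip resting on the ring, more = clear of it, 0.018 = upper stop. A spring pushes it down, 4 N at 0 growing to 10 N at the stop: let go over a hole it snaps to 0, let go elsewhere the tip slides on the ring (friction 0.2) and can be dragged along until it drops into a hole.
- knob (a point): Middle of the plunger's black knob: upright cylinder 24 mm across, 28 mm high, 115 mm from the pivot on the tray's outer lug, 80 mm above the bench when the pin is home. It lifts with the plunger and goes round with the tray; pushed sideways it turns the tray. Below it are a thin stem and a 22 mm housing whose top is 56 mm above the bench.
- pin: The plunger's round steel pin, 10 mm across with a hemispherical nose, under the lug and straight below the knob. It goes 10 mm deep into a hole, with 1.5 mm play on each side. Its body origin lies on the pivot, not at the pin, and turns and lifts with it.
- tray (a point): Centre of the round aluminium tray's floor, on the pivot, 34 mm above the bench. The tray is 170 mm across with a rim 42 mm above the bench and carries the cup and the soap.
- cup: Lidded plastic cup with a press button, loose, standing on the tray on the side away from the knob; 66 mm across, 94 mm high. Origin at the centre of its underside, z up.
- soap: Bar of soap, loose, lying on the tray on the knob's side of the middle, 38 x 60 x 22 mm. Origin at the centre of its underside, z up.
- brush: Bamboo handled brush, loose, on the bench beside the base, 230 mm long and 26 mm high. Origin under the root of the head, x along it towards the head.
Mind the look-alikes: they are no part of the job. Of the things that look like the soap, the middle-sized one is meant.

How it is judged:
By the outcome, as a careful person would: the job done as asked, in the order asked, and still so for the second after the job is handed in, with the robot touching nothing.
It also fails if it takes over 42 s, if anything falls off the work surface, if the arm or the gripper's body presses on something with over 40 N, if the wrist force passes 120 N, or if a joint passes its speed limit or range.

## Working session

There is one attempt and no reset: what is moved stays moved. The work goes in short steps, Python scripts to look and compute and a tool call to move; the robot and the scene stay as the last step left them, time stands still between calls to the robot, and variables do not carry over. Pictures are saved under pics/ and viewed, and the job is handed in when it is done.

Besides the shell and the picture viewer there is one more tool, called after ">>>" as name([rows], argument=value, ...), one row to a line, values as JSON. arm_command: Moves the arm, as the interface text tells. Its arguments: {"type":"object","properties":{"commands":{"type":"array"},"grip":{"type":"number"}},"required":["commands"]}

```bash
mkdir -p pics; ls
python3 - <<'E'
from workcell import bot
import cv2
for c in ("top","side"):
    r=bot.capture(c); cv2.imwrite(f"pics/{c}0.png",r["img"])
    print(c,r["mtx"],r["dist_coeffs"],r["eye"],r["orientation"])
    for t in ("knob","home_hole","tray","swivel","pin","cup","soap","brush"):
        try: print(t,[(round(d["confidence"],2),[round(float(x)) for x in d["centre"]]) for d in bot.pinpoint(t,c)][:4])
        except Exception as e: print(t,e)
s=bot.get_state();print(s)
E
```

```text
pics
top [[514.37683334   0.         278.50959985]
 [  0.         514.37683334 213.52625896]
 [  0.           0.           1.        ]] [-0.13268241  0.          0.          0.          0.        ] [0.38478612 0.0128142  1.27476795] [-2.12556968  2.12473747 -0.18801367]
knob [(0.54, [308, 195])]
home_hole [(0.92, [310, 202]), (0.43, [299, 245])]
tray [(0.67, [297, 244])]
swivel [(0.88, [299, 244])]
pin []
cup [(0.79, [297, 258]), (0.52, [298, 245])]
soap [(0.73, [394, 160]), (0.7, [301, 235]), (0.6, [300, 248]), (0.49, [393, 236])]
brush [(0.75, [227, 281]), (0.31, [300, 244])]
side [[537.78424746   0.         284.62091385]
 [  0.         537.78424746 212.6955866 ]
 [  0.           0.           1.        ]] [-0.21149174  0.          0.          0.          0.        ] [ 0.02743796 -0.5650608   0.7517312 ] [-2.11197162  0.87057168 -0.41572485]
knob [(0.64, [329, 224])]
home_hole [(0.89, [325, 244])]
tray [(0.66, [274, 266])]
swivel [(0.66, [276, 270])]
pin [(0.21, [292, 254])]
cup [(0.92, [261, 270])]
soap [(0.98, [291, 255]), (0.78, [443, 284]), (0.67, [381, 336])]
brush [(0.71, [185, 249])]
{'time': 0.9, 'joint_pos': array([ 1.09087446e+00,  3.58749097e-01,  1.51040107e+00, -3.76265614e-05,
        1.27249807e+00, -1.15122563e-01]), 'joint_velocities': array([ 0.0015172 ,  0.00072667, -0.00096016, -0.00031987, -0.00249091,
       -0.00055151]), 'effort': array([-2.52393904e-03, -5.15316045e+01, -2.71134245e+01,  6.72796299e-02,
        2.46322883e-02,  3.62775666e-06]), 'tcp_pos': array([0.21407537, 0.56047812, 0.2366527 ]), 'tool_rot': array([ 5.69832928e-01,  3.08946292e+00, -1.00030762e-04]), 'contact_force': array([ 1.76936371e-01,  6.50928423e-04, -9.29782781e-01]), 'wrist_torque': array([-0.00779891,  0.02089187, -0.0290201 ]), 'gripper_width': 0.08775026551192051}
```

View pics/top0.png

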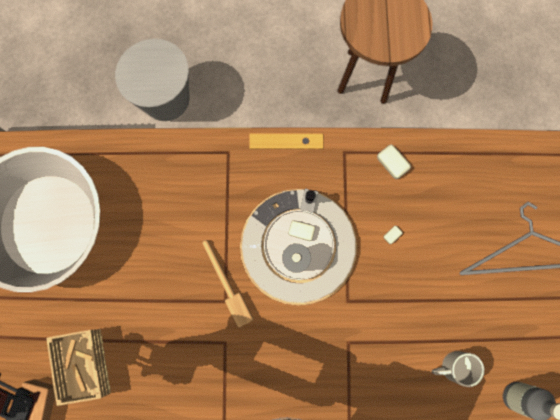

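View pics/side0.png

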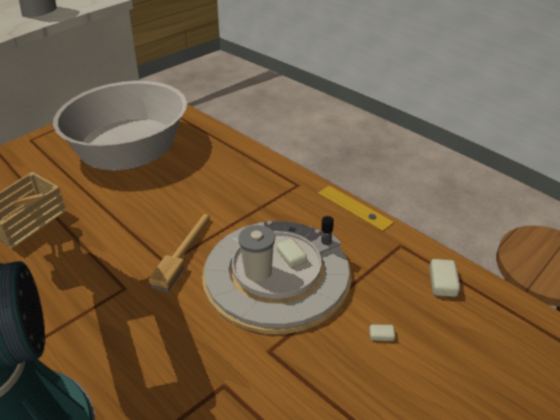

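Run:
```python
import cv2
a=cv2.imread("pics/top0.png")[130:300,220:420]; cv2.imwrite("pics/top0z.png",cv2.resize(a,None,fx=3.5,fy=3.5,interpolation=cv2.INTER_CUBIC))
a=cv2.imread("pics/side0.png")[170:340,180:380]; cv2.imwrite("pics/side0z.png",cv2.resize(a,None,fx=3.5,fy=3.5,interpolation=cv2.INTER_CUBIC))
```

```text
(no output)
```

View pics/top0z.png

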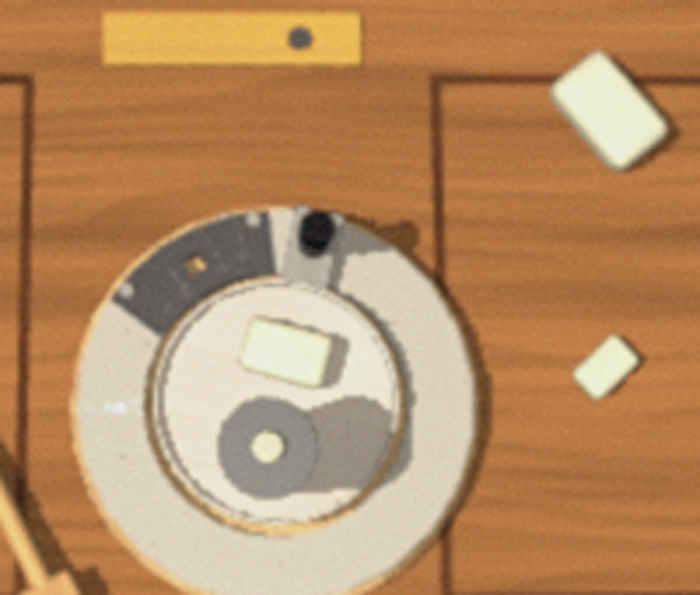

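View pics/side0z.png

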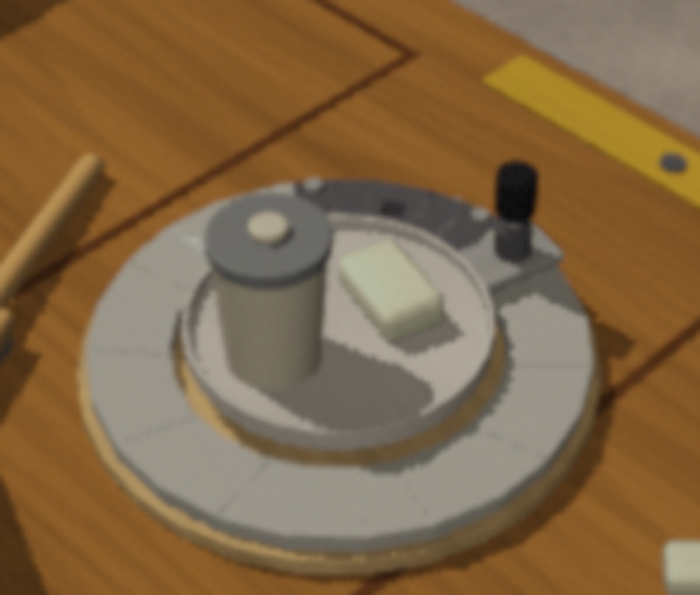

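```bash
cat > h.py <<'E'
import numpy as np,cv2
from scipy.spatial.transform import Rotation as R
C={"top":(np.array([[514.37683334,0,278.50959985],[0,514.37683334,213.52625896],[0,0,1]]),np.array([-0.13268241,0,0,0,0]),np.array([0.38478612,0.0128142,1.27476795]),R.from_rotvec([-2.12556968,2.12473747,-0.18801367])),
"side":(np.array([[537.78424746,0,284.62091385],[0,537.78424746,212.6955866],[0,0,1]]),np.array([-0.21149174,0,0,0,0]),np.array([0.02743796,-0.5650608,0.7517312]),R.from_rotvec([-2.11197162,0.87057168,-0.41572485]))}
def ray(c,p):
    K,d,e,r=C[c]; u=cv2.undistortPoints(np.array([[p]],float),K,d)[0,0]
    return e,r.apply([u[0],u[1],1.])
def onz(c,p,z):
    e,v=ray(c,p); return e+v*(z-e[2])/v[2]
def tri(p,q):
    e,v=ray("top",p);f,w=ray("side",q)
    s=np.linalg.lstsq(np.c_[v,-w],f-e,rcond=None)[0]
    a,b=e+s[0]*v,f+s[1]*w
    return (a+b)/2,np.linalg.norm(a-b)
def proj(c,P):
    K,d,e,r=C[c]; return cv2.projectPoints(r.inv().apply(np.atleast_2d(P)-e),np.zeros(3),np.zeros(3),K,d)[0][:,0]
E
python3 - <<'E'
from h import *
np.set_printoptions(precision=4,suppress=True)
print("swivel",onz("top",(299,244),0),onz("side",(276,270),0))
print("tray",onz("top",(297,244),.034),onz("side",(274,266),.034))
print("knob",onz("top",(308,195),.08),onz("side",(329,224),.08),tri((308,195),(329,224)))
print("knobtop crop",onz("top",(220+317/3.5,130+228/3.5),.094),onz("side",(180+516/3.5,170+170/3.5),.094))
print("hole",onz("top",(275.7,205.4),.024),onz("side",(292,229.4),.024))
print("home",onz("top",(310,202),.024),onz("side",(325,244),.024))
E
```

```text
swivel [ 0.5401 -0.0332  0.    ] [ 0.5444 -0.0204  0.    ]
tray [ 0.5359 -0.0271  0.034 ] [ 0.5258 -0.0346  0.034 ]
knob [ 0.6475 -0.0524  0.08  ] [ 0.6497 -0.0606  0.08  ] (array([ 0.6513, -0.055 ,  0.0748]), np.float64(0.006894404121503392))
knobtop crop [ 0.6441 -0.0577  0.094 ] [ 0.6467 -0.0582  0.094 ]
hole [0.6334 0.0249 0.024 ] [0.634  0.0241 0.024 ]
home [ 0.642  -0.0603  0.024 ] [ 0.6491 -0.0544  0.024 ]
```

Run:
```python
from h import *
piv=np.array([.5338,-.0324])
def circ(r,z,c=piv,n=240):
    t=np.linspace(0,2*np.pi,n); return np.c_[c[0]+r*np.cos(t),c[1]+r*np.sin(t),np.full(n,z)]
for c,(x0,y0) in (("top",(220,130)),("side",(180,170))):
    im=cv2.imread(f"pics/{c}0.png")[y0:y0+180,x0:x0+200]; im=cv2.resize(im,None,fx=3.3,fy=3.3,interpolation=cv2.INTER_CUBIC)
    k=np.array([.646,-.0575]);h=np.array([.6337,.0245])
    for pts,col in ((circ(.138,.024),(0,0,255)),(circ(.085,.042),(255,0,0)),(circ(.012,.094,k),(0,255,255)),(circ(.012,.066,k),(0,255,0)),(circ(.0065,.024,h),(255,0,255)),(circ(.145,.012),(0,200,0))):
        q=((proj(c,pts)-[x0,y0]+.5)*3.3*16).astype(int); cv2.polylines(im,[q],True,col,1,cv2.LINE_AA,4)
    cv2.imwrite(f"pics/ov_{c}.png",im)
```

```text
(no output)
```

View pics/ov_top.png

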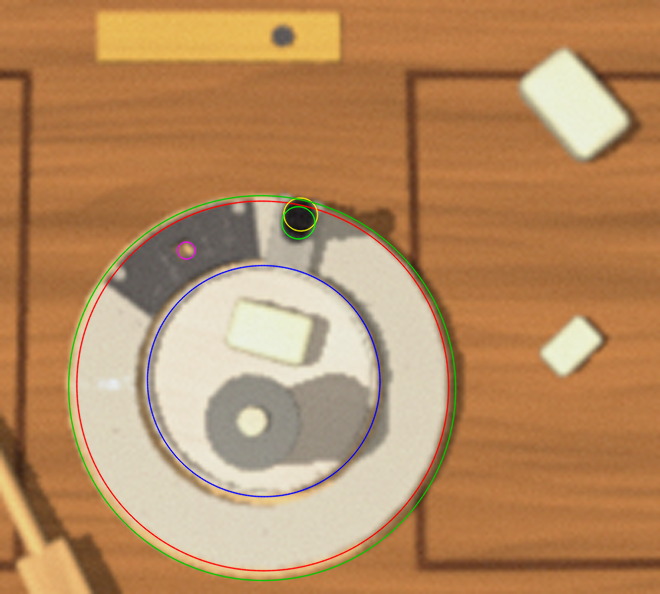

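View pics/ov_side.png

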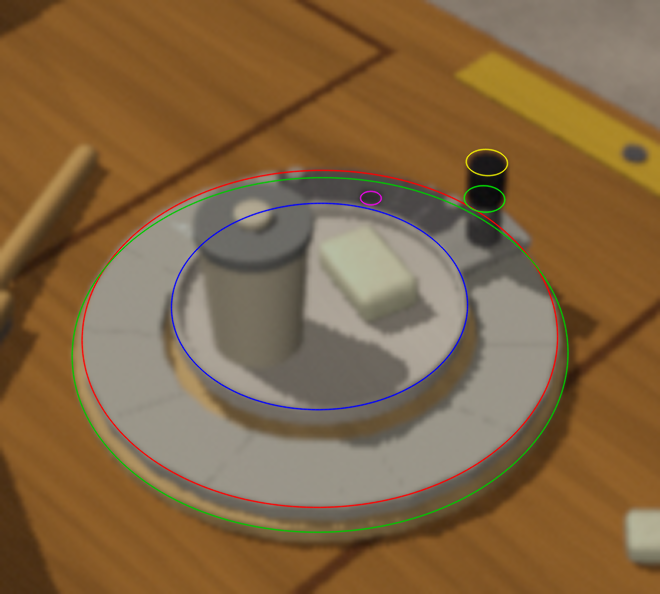

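```bash
cat >> h.py <<'E'
def delta(s,P,jaw):
    """cm shift and deg turn for TCP target P with jaw (tool y) world angle jaw deg"""
    r=R.from_rotvec(s["tool_rot"]); d=r.inv().apply(np.asarray(P)-s["tcp_pos"])*100
    y=r.apply([0,1,0]); a=np.degrees(np.arctan2(y[1],y[0])); t=-((jaw-a+90)%180-90)
    return np.round(np.r_[d,t],2),round(a,2)
E
python3 - <<'E'
from h import *; from workcell import bot
s=bot.get_state(); print(s["time"],delta(s,(.6455,-.0575,.15),77.5))
E
```

```text
0.9 (array([-62.35, -42.34,   8.67,  -8.4 ]), np.float64(69.1))
```

>>> arm_command([
  [[-4.5, -3, 0, -1], [-9, -6, 0, -2], [-13.5, -9, 0, -3], [-18, -12, 0, -4], [-22.5, -15, 0, -5], [-27, -18, 0, -6], [-31.5, -21.5, 0, -7], [-36, -24.5, 0, -8.4], [-40.5, -27.5, 0, -8.4], [-45, -30.5, 0, -8.4], [-49.5, -33.5, 1, -8.4], [-54, -36.6, 3, -8.4], [-58, -39.5, 5, -8.4], [-61, -41.4, 7, -8.4], [-62.3, -42.3, 8.7, -8.4], [-62.3, -42.3, 8.7, -8.4], [-62.3, -42.3, 8.7, -8.4], [-62.3, -42.3, 8.7, -8.4]],
], grip=5.5)

```text
time: 3.15
tcp_pos: [0.645, -0.0557, 0.1508]
tool_rot: [0.34, 3.122, 0.0]
contact_force: [-1.2, 0.0, -0.1]
gripper_width: 0.0549
```

Run:
```python
from h import *; from workcell import bot
for c in ("top","side"):
    im=bot.capture(c)["img"]; x0,y0=(220,130) if c=="top" else (200,110)
    cv2.imwrite(f"pics/{c}1.png",cv2.resize(im[y0:y0+170,x0:x0+200],None,fx=3.5,fy=3.5,interpolation=cv2.INTER_CUBIC))
s=bot.get_state(); print(s["time"],s["tcp_pos"],s["contact_force"],s["gripper_width"],delta(s,(.6455,-.0575,.077),77.5))
```

```text
3.25 [ 0.64518786 -0.05602449  0.15069665] [ 0.10494449 -0.41129959  0.83451761] 0.05501974418509928 (array([-0.05, -0.14,  7.37,  0.06]), np.float64(77.56))
```

View pics/side1.png

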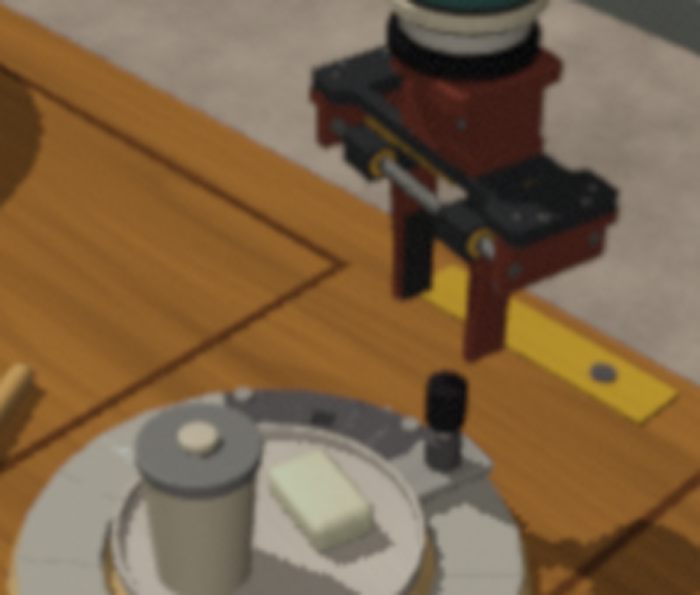

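>>> arm_command([
  [[0, -0.15, 1.5, 0], [-0.05, -0.15, 3, 0], [-0.05, -0.15, 4.5, 0], [-0.05, -0.15, 6, 0], [-0.05, -0.15, 7, 0], [-0.05, -0.15, 7.3, 0], [-0.05, -0.15, 7.3, 0], [-0.05, -0.15, 7.3, 0]],
])

```text
time: 4.25
tcp_pos: [0.6459, -0.0577, 0.0783]
tool_rot: [0.34, 3.121, -0.0]
contact_force: [-0.4, -0.6, 0.5]
gripper_width: 0.0548
```

Run:
```python
from h import *; from workcell import bot
for c in ("top","side"):
    im=bot.capture(c)["img"]; x0,y0=(220,130) if c=="top" else (240,130)
    cv2.imwrite(f"pics/{c}2.png",cv2.resize(im[y0:y0+150,x0:x0+160],None,fx=4,fy=4,interpolation=cv2.INTER_CUBIC))
s=bot.get_state(); print(s["time"],s["tcp_pos"],s["contact_force"],s["gripper_width"])
```

```text
4.35 [ 0.64587401 -0.0576827   0.07827923] [ 0.13154429 -0.58850012 -0.18184496] 0.055124816956366375
```

View pics/side2.png

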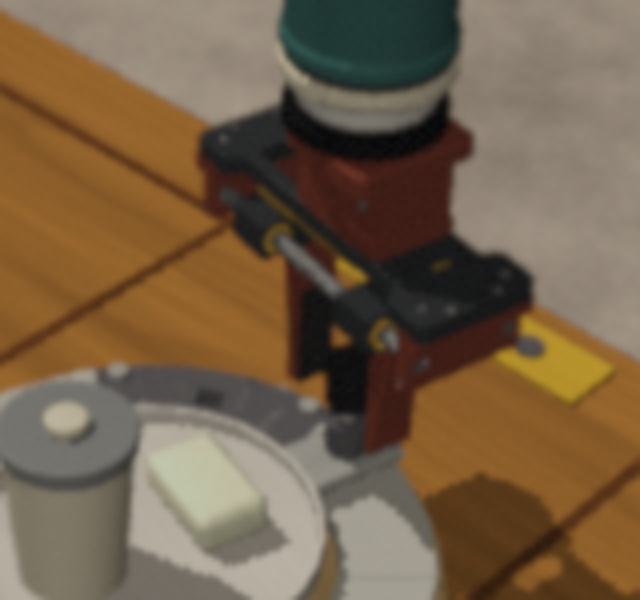

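>>> arm_command([
  [[0, 0, 0, 0], [0, 0, 0, 0], [0, 0, 0, 0], [0, 0, 0, 0]],
], grip=2.7)

```text
time: 4.85
tcp_pos: [0.6459, -0.0576, 0.0783]
tool_rot: [0.34, 3.121, -0.0]
contact_force: [0.1, 0.6, 0.1]
gripper_width: 0.0272
```

>>> arm_command([
  [[0, 0, 0, 0], [0, 0, 0, 0], [0, 0, 0, 0], [0, 0, 0, 0]],
], grip=2.0)

```text
time: 5.35
tcp_pos: [0.646, -0.0575, 0.0783]
tool_rot: [0.34, 3.121, 0.0]
contact_force: [0.8, 1.5, 0.8]
gripper_width: 0.0232
```

>>> arm_command([
  [[0, 0, -0.4, 0], [0, 0, -0.8, 0], [0, 0, -1.2, 0], [0, 0, -1.45, 0], [0, 0, -1.45, 0], [0, 0, -1.45, 0]],
])

```text
time: 6.1
tcp_pos: [0.6458, -0.0576, 0.0926]
tool_rot: [0.34, 3.121, 0.0]
contact_force: [3.9, -0.8, -8.8]
gripper_width: 0.0236
```

Run:
```python
from h import *; from workcell import bot
im=bot.capture("side")["img"]; x0,y0=(240,130)
cv2.imwrite(f"pics/side3.png",cv2.resize(im[y0:y0+150,x0:x0+160],None,fx=4,fy=4,interpolation=cv2.INTER_CUBIC))
s=bot.get_state(); print(s["time"],s["tcp_pos"],s["contact_force"],s["wrist_torque"],s["gripper_width"])
P=s["tcp_pos"]
for r0 in ((.5315,-.033),(.5333,-.0325)):
    c=np.array(r0); k=P[:2]-c; 
    print(c,np.hypot(*k),np.degrees(np.arctan2(k[1],k[0])))
# pivot consistent: knob at P, angle, hole
h=np.array([.6337,.0245]); m=(P[:2]+h)/2; v=h-P[:2]; L=np.hypot(*v); n=np.array([-v[1],v[0]])/L; c=m+n*np.sqrt(.115**2-L*L/4)
print("pivot from chord",c,2*np.degrees(np.arcsin(L/.23)))
c=(c+np.array([.5315,-.033]))/2
k=P[:2]-c; c=P[:2]-k/np.hypot(*k)*.115; k=P[:2]-c
a0=np.arctan2(k[1],k[0]); print("use",c,np.degrees(a0), "hole ang", np.degrees(np.arctan2(*(h-c)[::-1])-a0))
for d in np.arange(3,49,3):
    a=a0+np.radians(d); dd,_=delta(s,(c[0]+.115*np.cos(a),c[1]+.115*np.sin(a),P[2]),0); print(d,dd[:3])
```

```text
6.15 [ 0.64582049 -0.05758074  0.09258995] [ 2.60453298  0.43350082 -8.69403199] [-0.03868652 -0.50991087 -0.03885565] 0.023646212111567096
[ 0.5315 -0.033 ] 0.11693325590391339 -12.134760584131255
[ 0.5333 -0.0325] 0.11528184302027879 -12.565772844475248
pivot from chord [ 0.53365431 -0.03220855] 42.29162082519585
use [ 0.53351948 -0.03281211] -12.437787519306116 hole ang 42.21115978634821
3 [0.02 0.6  0.  ]
6 [0.06 1.2  0.  ]
9 [0.14 1.8  0.  ]
12 [0.25 2.39 0.  ]
15 [ 0.39  2.98 -0.  ]
18 [ 0.56  3.55 -0.  ]
21 [ 0.76  4.12 -0.  ]
24 [ 0.99  4.68 -0.  ]
27 [ 1.25  5.22 -0.  ]
30 [ 1.54  5.75 -0.  ]
33 [ 1.86  6.26 -0.  ]
36 [ 2.2   6.76 -0.  ]
39 [ 2.56  7.24 -0.  ]
42 [ 2.95  7.69 -0.  ]
45 [ 3.37  8.13 -0.01]
48 [ 3.81  8.55 -0.01]
```

View pics/side3.png

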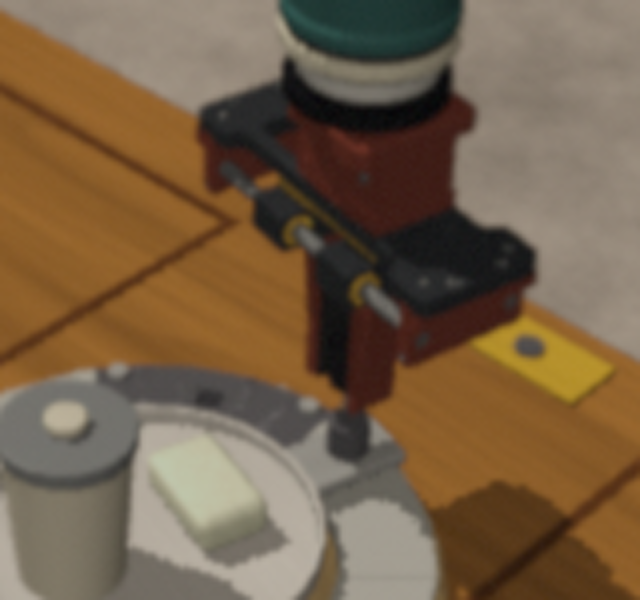

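>>> arm_command([
  [[0, 0.2, 0, -1], [0.02, 0.6, 0, -3], [0.04, 1.0, 0, -5], [0.1, 1.4, 0, -7], [0.14, 1.8, 0, -9], [0.19, 2.1, 0, -10.5], [0.25, 2.4, 0, -12], [0.25, 2.4, 0, -12]],
])

```text
time: 7.15
tcp_pos: [0.6493, -0.0332, 0.0928]
tool_rot: [0.009, 3.138, -0.0]
contact_force: [5.9, 0.2, -9.3]
gripper_width: 0.0237
```

```bash
cat >> h.py <<'E'
def swing(s,c,a0,degs,z=None):
    for d in degs:
        a=a0+np.radians(d); dd,_=delta(s,(c[0]+.115*np.cos(a),c[1]+.115*np.sin(a),s["tcp_pos"][2] if z is None else z),np.degrees(a)+90); print(d,dd)
E
python3 - <<'E'
from h import *; from workcell import bot
s=bot.get_state(); P=s["tcp_pos"];print(s["time"],P,s["contact_force"],s["wrist_torque"],s["gripper_width"])
c=np.array([.53352,-.03281]);k=P[:2]-c;print(np.hypot(*k),np.degrees(np.arctan2(k[1],k[0]))+12.44)
swing(s,c,np.radians(-12.44),[15,18,21,24,27,30,33,36,39,42,42.2],P[2])
E
```

```text
7.15 [ 0.64926171 -0.03319067  0.09284393] [ 5.85105097  0.19410058 -9.33031485] [-0.02730352 -0.84102809  0.14132177] 0.02369938305935356
0.11574233152297947 12.251555086675372
15 [ 0.09  0.55 -0.   -2.88]
18 [ 0.13  1.15 -0.   -5.88]
21 [ 0.21  1.75 -0.   -8.88]
24 [  0.32   2.34  -0.   -11.88]
27 [  0.46   2.93  -0.   -14.88]
30 [  0.63   3.5   -0.   -17.88]
33 [  0.83   4.07  -0.   -20.88]
36 [ 1.060e+00  4.630e+00 -1.000e-02 -2.388e+01]
39 [ 1.320e+00  5.170e+00 -1.000e-02 -2.688e+01]
42 [ 1.600e+00  5.700e+00 -1.000e-02 -2.988e+01]
42.2 [ 1.620e+00  5.740e+00 -1.000e-02 -3.008e+01]
```

>>> arm_command([
  [[0, 0.35, 0, -1.9], [0.03, 0.75, 0, -3.9], [0.09, 1.15, 0, -5.9], [0.14, 1.75, 0, -8.9], [0.25, 2.34, 0, -11.9], [0.39, 2.93, 0, -14.9], [0.56, 3.5, 0, -17.9], [0.76, 4.07, 0, -20.9], [0.99, 4.63, 0, -23.9], [1.1, 4.9, 0, -25.4], [1.2, 5.1, 0, -26.4], [1.25, 5.17, 0, -26.9], [1.25, 5.17, 0, -26.9]],
])

```text
time: 8.78
tcp_pos: [0.6382, 0.0193, 0.0932]
tool_rot: [-0.724, 3.051, -0.002]
contact_force: [6.6, 0.6, -9.4]
gripper_width: 0.0237
```

Run:
```python
from h import *; from workcell import bot
for c in ("top","side"):
    im=bot.capture(c)["img"]; x0,y0=(210,150) if c=="top" else (220,130)
    cv2.imwrite(f"pics/{c}4.png",cv2.resize(im[y0:y0+150,x0:x0+160],None,fx=4,fy=4,interpolation=cv2.INTER_CUBIC))
s=bot.get_state(); P=s["tcp_pos"];print(s["time"],P,s["contact_force"],s["wrist_torque"],s["gripper_width"])
for c in ((.53352,-.03281),(.5342,-.0328)):
    k=P[:2]-c;k0=np.array([.6459,-.0576])-c;print(np.hypot(*k),np.degrees(np.arctan2(k[1],k[0])-np.arctan2(k0[1],k0[0])))
swing(s,c,np.radians(-12.5),[40,41,42,42.4,43,44],P[2])
```

```text
8.875 [0.63818154 0.01929175 0.09321926] [ 6.6331289   1.7423579  -9.52556996] [ 0.31545428 -0.98284226  0.26639152] 0.023579896269743123
0.116912917045722 38.90436646902731
0.1163000900280967 39.1274898667126
40 [ 0.13  0.18 -0.   -0.8 ]
41 [ 0.14  0.38 -0.   -1.8 ]
42 [ 0.14  0.58 -0.   -2.8 ]
42.4 [ 0.15  0.66 -0.   -3.2 ]
43 [ 0.16  0.78 -0.   -3.8 ]
44 [ 0.17  0.98 -0.   -4.8 ]
```

View pics/side4.png

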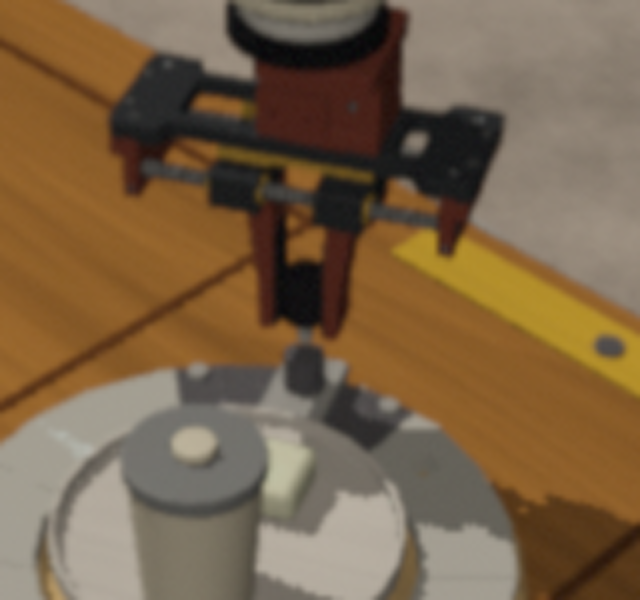

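View pics/top4.png

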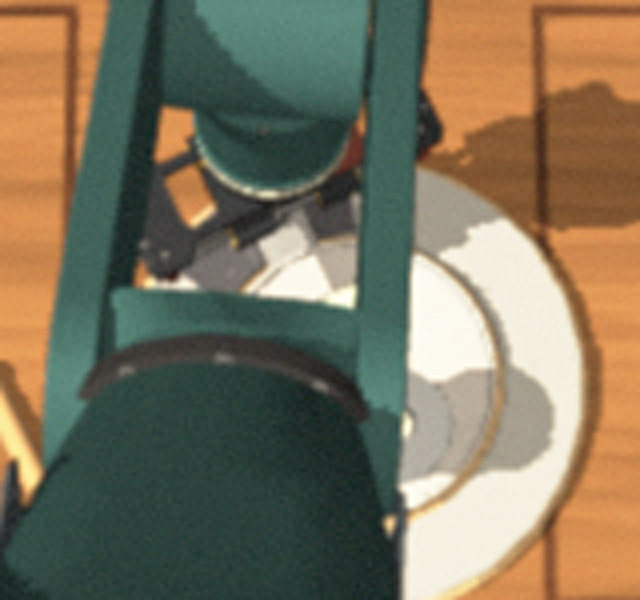

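>>> arm_command([
  [[0.0, 0.2, 0, -0.8], [0.0, 0.4, 0, -1.8], [0.02, 0.6, 0, -2.8], [0.02, 0.66, 0, -3.2], [0.02, 0.66, 0, -3.2], [0.02, 0.66, 0, -3.2]],
])

```text
time: 9.62
tcp_pos: [0.635, 0.0254, 0.0932]
tool_rot: [-0.81, 3.029, -0.002]
contact_force: [4.9, -0.5, -9.6]
gripper_width: 0.0234
```

Run:
```python
from h import *; from workcell import bot
s=bot.get_state(); P=s["tcp_pos"];print(s["time"],P,s["contact_force"],s["wrist_torque"],s["gripper_width"])
A=np.array([(.6458,-.0576),(.64926,-.03319),(.63818,.01929),P[:2]])
M=np.c_[2*A,np.ones(4)];x=np.linalg.lstsq(M,(A**2).sum(1),rcond=None)[0];print("fit",x[:2],np.sqrt(x[2]+x[0]**2+x[1]**2))
for c in ((.53352,-.03281),(.5342,-.0328),x[:2]):
    k=P[:2]-c;k0=np.array([.6459,-.0576])-c;print(np.hypot(*k),np.degrees(np.arctan2(k[1],k[0])-np.arctan2(k0[1],k0[0])))
r=R.from_rotvec(s["tool_rot"]);print("hole-tcp in tool mm",r.inv().apply(np.array([.6337,.0245,P[2]])-P)*1e3)
```

```text
9.625 [0.63504479 0.02540418 0.09320288] [ 4.86406745 -0.52669091 -9.56621577] [ 0.10885664 -0.65336762  0.37987844] 0.023363834498168316
fit [ 0.53610279 -0.02963284] 0.11320848090876551
0.11703065503597354 42.26960525124805
0.11643624313378517 42.510022229781676
0.11321922733911585 43.37553260617088
hole-tcp in tool mm [ 1.61658732 -0.11216113 -0.00852395]
```

>>> arm_command([
  [[0, 0, 0.15, 0], [0, 0, 0.3, 0], [0, 0, 0.42, 0], [0, 0, 0.5, 0], [0, 0, 0.57, 0], [0, 0, 0.63, 0], [0, 0, 0.63, 0]],
])

```text
time: 10.5
tcp_pos: [0.6351, 0.0254, 0.0869]
tool_rot: [-0.81, 3.029, -0.002]
contact_force: [4.2, -0.5, -8.6]
gripper_width: 0.0234
```

>>> arm_command([
  [[0, 0, 0.05, 0], [0, 0, 0.1, 0], [0, 0, 0.15, 0], [0, 0, 0.2, 0], [0, 0, 0.2, 0]],
])

```text
time: 11.12
tcp_pos: [0.6351, 0.0254, 0.0849]
tool_rot: [-0.81, 3.029, -0.002]
contact_force: [4.5, -0.4, -7.5]
gripper_width: 0.0237
```

>>> arm_command([
  [[0, 0, 0.07, 0], [0, 0, 0.14, 0], [0, 0, 0.2, 0], [0, 0, 0.26, 0], [0, 0, 0.32, 0], [0, 0, 0.32, 0]],
])

```text
time: 11.88
tcp_pos: [0.6352, 0.0254, 0.0817]
tool_rot: [-0.81, 3.029, -0.002]
contact_force: [3.8, -1.2, -5.7]
gripper_width: 0.0233
```

>>> arm_command([
  [[0, 0, 0.06, 0], [0, 0, 0.12, 0], [0, 0, 0.18, 0], [0, 0, 0.18, 0]],
])

```text
time: 12.38
tcp_pos: [0.6351, 0.0254, 0.0799]
tool_rot: [-0.81, 3.029, -0.002]
contact_force: [3.2, -0.4, -6.1]
gripper_width: 0.0236
```

>>> arm_command([
  [[0, 0, 0, 0], [0, 0, 0, 0], [0, 0, 0, 0], [0, 0, 0, 0]],
], grip=5.0)

```text
time: 12.88
tcp_pos: [0.6351, 0.0254, 0.0801]
tool_rot: [-0.81, 3.029, -0.002]
contact_force: [0.0, 0.3, -0.2]
gripper_width: 0.0498
```

Run:
```python
from h import *; from workcell import bot
im=bot.capture("side")["img"]; x0,y0=(220,130)
cv2.imwrite(f"pics/side5.png",cv2.resize(im[y0:y0+150,x0:x0+160],None,fx=4,fy=4,interpolation=cv2.INTER_CUBIC))
s=bot.get_state(); print(s["time"],s["tcp_pos"],s["contact_force"],s["gripper_width"])
```

```text
12.925 [0.63510186 0.02542573 0.08004496] [ 0.09913897 -0.15131141 -0.29314041] 0.04980967701708743
```

View pics/side5.png

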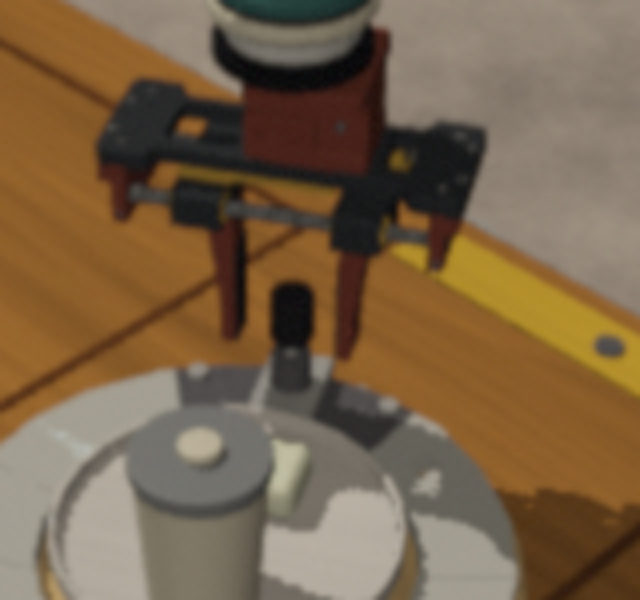

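>>> arm_command([
  [[0, 0, -1, 0], [0, 0, -3, 0], [0, 0, -6, 0], [0, 0, -10, 0], [0, 0, -14, 0], [0, 0, -17, 0], [1, 4, -18, 0], [3, 8, -18, 0], [5, 12, -18, 0], [7, 16, -18, 0], [9, 20, -18, 0], [11, 24, -18, 0], [13, 27, -18, 0], [14, 29, -18, 0], [14, 29, -18, 0]],
])

```text
time: 14.8
tcp_pos: [0.3668, 0.2072, 0.2592]
tool_rot: [-0.813, 3.028, -0.002]
contact_force: [0.2, 0.6, 0.1]
gripper_width: 0.05
```

Run:
```python
from h import *; from workcell import bot
for c in ("top","side"):
    im=bot.capture(c)["img"]; cv2.imwrite(f"pics/{c}6.png",im); x0,y0=(220,130) if c=="top" else (180,170)
    z=cv2.resize(im[y0:y0+170,x0:x0+200],None,fx=3.5,fy=3.5,interpolation=cv2.INTER_CUBIC)
    cp=np.array([.5338,-.0324]);a=np.radians(-12.45+42.4);k=cp+.115*np.array([np.cos(a),np.sin(a)])
    t=np.linspace(0,6.283,100)
    zz=z.copy()
    for h,col in ((.094,(0,255,255)),(.066,(0,255,0))):
        q=((proj(c,np.c_[k[0]+.012*np.cos(t),k[1]+.012*np.sin(t),0*t+h])-[x0,y0]+.5)*3.5*16).astype(int);cv2.polylines(zz,[q],True,col,1,cv2.LINE_AA,4)
    cv2.imwrite(f"pics/{c}6z.png",zz)
    print(c,[(round(d["confidence"],2),np.round(d["centre"])) for d in bot.pinpoint("knob",c)])
    ds=bot.outline_of("knob",c)
    print([(round(d["confidence"],2),d["box"]) for d in ds])
s=bot.get_state(); print(s["time"],s["tcp_pos"],s["contact_force"])
```

```text
top [(0.66, array([271., 200.]))]
[(0.58, [268.1, 196.0, 280.4, 203.8]), (0.31, [201.3, 237.3, 254.2, 328.6])]
side [(0.58, array([294., 207.]))]
[(0.66, [289.3, 198.0, 300.9, 220.1])]
15.1 [0.36876903 0.20638211 0.25858024] [ 0.4449563  -0.05394743 -0.02303697]
```

View pics/side6z.png

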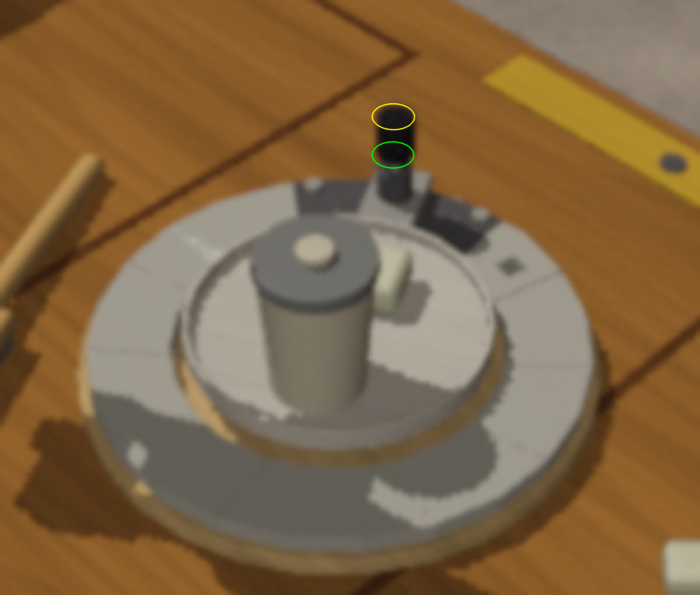

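View pics/top6z.png

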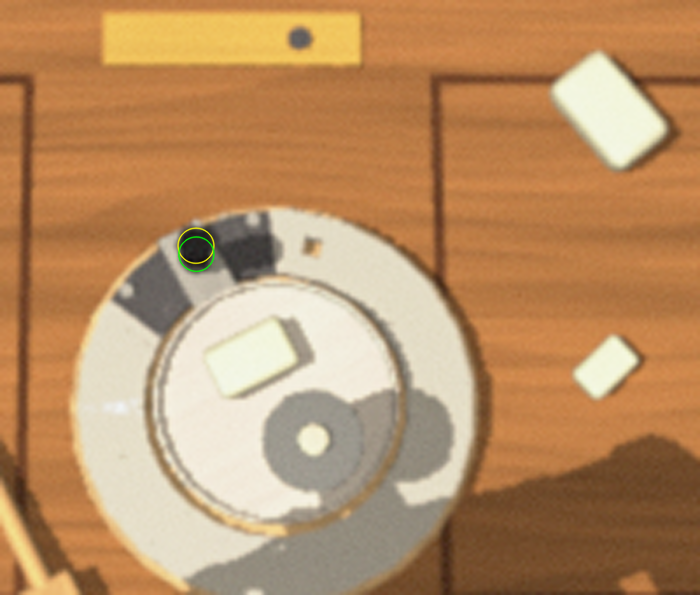

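View pics/top6.png

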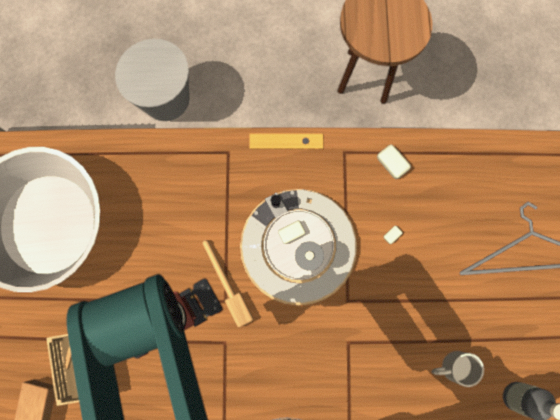

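Run:
```python
from h import *
A=cv2.imread("pics/side0.png");B=cv2.imread("pics/side6.png")
o=[]
for im,P in ((A,(.6459,-.0576)),(B,(.6335,.0249))):
    p=proj("side",[[*P,.094],[*P,.080],[*P,.056]]);print(p)
    x,y=p[1]; M=np.array([[10,0,-10*(x-14)],[0,10,-10*(y-22)]],float)
    z=cv2.warpAffine(im,M,(280,560),flags=cv2.INTER_CUBIC);z=np.clip(z.astype(float)*1.8,0,255).astype(np.uint8)
    for v in p: cv2.line(z,(0,int((v[1]-y+22)*10)),(40,int((v[1]-y+22)*10)),(0,255,0),1)
    o.append(z)
    g=cv2.cvtColor(im,6); print([int(g[r,int(x)-1:int(x)+2].mean()) for r in range(int(y)-16,int(y)+26)])
cv2.imwrite("pics/cmp.png",np.hstack(o))
```

```text
[[326.90373466 218.6159619 ]
 [326.54480778 224.18215054]
 [325.93926249 233.50508588]]
[95, 93, 92, 93, 95, 96, 93, 78, 51, 30, 24, 23, 24, 25, 23, 20, 17, 13, 15, 14, 16, 13, 14, 14, 20, 43, 66, 60, 51, 49, 47, 46, 46, 46, 47, 47, 62, 96, 121, 126, 113, 92]
[[291.82409405 202.6981763 ]
 [291.76626111 208.20132401]
 [291.66856486 217.43052031]]
[90, 94, 97, 96, 96, 96, 95, 84, 58, 33, 27, 25, 26, 24, 22, 17, 17, 15, 15, 17, 14, 14, 15, 18, 34, 59, 65, 58, 53, 50, 49, 48, 48, 49, 49, 63, 95, 120, 130, 133, 138, 145]
```

View pics/cmp.png

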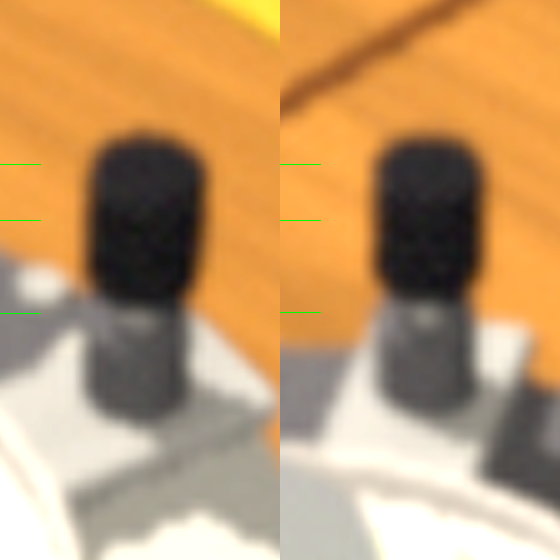

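Run:
```python
from workcell import bot
print(bot.sign_off()); print(bot.get_state()["time"])
```

```text
the job is handed in; nothing more can be done
None
the job is handed in; nothing more can be done
```

The tray is locked in the catch plate's hole, about 42.4° counter-clockwise of home, and the job is handed in.

**What I did:** I gripped the knob, drew the plunger up about 14 mm and swung the tray round to the hole, which I had located in both camera pictures. I lowered the pin while watching the force. It dropped past ring level with only the spring load of 6 to 9 N and no rise, and I then released it to spring home. Sideways force stayed under about 7 N. The last clock reading before handing in was 15.1 s.

**Last checks:**
- **Plunger home:** in the side view the knob stands as high above its housing as it did in the home hole. The knob also lies over the catch-plate hole in both views, and the home hole is now empty.
- **Loose things:** the cup is upright and the soap flat on the tray. The brush is where it was.
- **Robot:** it stands clear, touching nothing.

**What disagreed or was not checked:**
- The spring force read about 1 to 2 N above its nominal value during lowering.
- The circle fitted to the swing was a few millimetres off the pivot found by camera.
- I did not push the knob sideways to test the lock.

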